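Release a heat sink from a spring-finger jig and lay it in the tray

TASK

The heat sink in the jig is finished. Swing the jig's spring finger up and back by its ball knob until it stays open, and only then lift the heat sink out and lay it flat in the open steel tray, fins up; set it down, do not drop it. Leave the finger open, and do not disturb the other things on the bench.

Things in the scene. Friction and masses are not known exactly. Their poses are not given: they have to be found in the camera images.
- jig: Fixed jig: grey base plate 150 (x) x 90 (y) x 12 mm, origin at the centre of its underside on the bench. The seat with the heat sink lies towards its -x, the dark hinge bracket of the finger towards +x (x 45 to 71, y -17 to 17, top at z 60 mm). The finger lies along x at y = 0. Low stops round the seat reach z 28 mm (2 mm play); above that the part's long sides are free.
- seat (a point): Centre of the top of the jig's bed, on which the heat sink lies (20 mm towards -x of the jig's origin, 22 mm above the bench).
- hinge (a point): Point on the hinge axis of the finger, which runs along the jig's y axis, 58 mm towards +x of the jig's origin, 52 mm above the bench.
- knob (a point): Centre of the black ball knob, 22 mm across, on a 9 mm stem at the finger's free end. With the finger down it is 70 mm towards the jig's -x from the hinge and 43 mm above it; the flat finger (16 mm wide, 8 mm thick) has its top 33 mm below it. The ball turns easily between pads that pinch it along the jig's y, so a gripper may stay pointing down while the knob swings.
- hold_finger (a joint): Angle of the spring finger about the hinge, rad: 0 = its rubber foot presses on the heat sink (about 5 N); grows as the knob swings up and back towards the jig's +x, to a stop at 1.8 (past upright). An over-centre spring pushes it down below about 0.85 and on to the open stop above that, where it stays. About 5 N at the knob starts it. Shut with no part: -0.06.
- heat_sink: The part: finned aluminium heat sink, a block 44 (its x) x 60 (its y) x 25 mm (z, fins up), 0.08 to 0.17 kg, origin at the centre of its underside. It starts on the seat with its 60 mm length along the jig's x axis, so it is gripped across its 44 mm width along the jig's y axis.
- tray: Fixed open rectangular steel tray, 150 (x) x 140 (y) mm outside, rim 22 mm high, walls and floor 4 mm thick, on the bench; origin at the centre of its underside. The jig and the tray may stand either way round (one ahead of the robot, the other to its right).
- tray_in (a point): Centre of the tray's inner floor, 4 mm above the bench.
- multimeter: Loose bystander: yellow and grey hand multimeter, 69 x 140 x 41 mm, lying near the bench's front edge on the right, origin at the centre of its underside.
- relay_board: Loose bystander: green relay board with blue relays, 62 x 68 x 20 mm, lying loose on the bench beyond the right-hand place (not the one in the white toggle-clamp jig), origin at the centre of its underside.
- fan: Loose bystander: square black axial fan, 60 x 60 x 25 mm, lying flat beyond the place ahead of the robot, origin at the centre of its underside.
Things that resemble listed ones, but are neither listed nor needed, are in the scene too. Leave any red look-alike of the heat_sink alone.

How it is judged:
On the way:
1. the finger is swung open while the heat sink still lies on its seat (value of joint hold_finger above 1.2 rad and distance between heat_sink and seat below 0.012 m), for 0.2 s.
At the end, for the whole second after the job is handed in: The heat sink lies flat (within 0.12 rad) and fins up on the floor of the tray, inside its walls, released and at rest, and the spring finger stands open (joint above 1.5 rad) (value of joint hold_finger above 1.5 rad and x of heat_sink in the frame of tray between -0.055 and 0.055 m and y of heat_sink in the frame of tray between -0.05 and 0.05 m and z of heat_sink in the frame of tray below 0.009 m and angle between heat_sink's own z axis and vertical below 0.12 rad and linear speed of heat_sink below 0.02 m/s); the robot touches nothing.
It fails at once if the heat sink leaves its seat by more than 20 mm while the finger is not open (distance between heat_sink and seat above 0.02 m and value of joint hold_finger below 1 rad).
It fails at once if the heat sink is dropped: away from the seat, more than 40 mm above the tray's floor and not held (distance between heat_sink and seat above 0.06 m and z of heat_sink in the frame of tray_in above 0.04 m and contact force between the fingers and heat_sink below 0.05 N).
It fails at once if a bystander (multimeter, relay board or fan) is moved by more than 30 mm (distance of any of multimeter, relay_board, fan from where it was at the start of the episode above 0.03 m).
It also fails if it takes over 58 s, if anything falls off the work surface, if the arm or the gripper's body presses on something with over 40 N, if the wrist force passes 120 N, or if a joint passes its speed limit or range.

ROBOT

A 6-joint arm with a two-finger parallel gripper is mounted at the origin on a cart in front of the work surface, level with it; the furniture and walls round the work are solid. World frame = base frame: x ahead of the robot, y to its left, z up, the work surface at z = 0. Lengths are in m, angles in rad, forces in N, time in s.
With the tool pointing down it reaches from about 0.3 to 1 m from the base axis. Payload 5.1 kg.
Tool frame: the origin (TCP) lies midway between the tips of the shut fingers; the grasp point (between the pads) lies manip.pinch_z behind it (manip.pinch_z is the distance from the TCP to the grasp point, in m); z points along the fingers, y is the line along which they close (so a half turn about z gives the same grasp; the last joint's range is limited). The gripper opens to 95 mm and grips with 3 to 60 N. Pads are 20 mm wide; open, the fingers measure 119 mm over their backs; the gripper's body (75 mm by 180 mm) begins 59 mm behind the grasp point.
Start: joints at [1.215, 0.124, 1.65, -0, 1.367, -0.083], TCP at [0.175, 0.626, 0.189] pointing down, gripper open.
Joint ranges: [-2.61, 2.61], [-1.02, 2.33], [0.03, 2.71], [-1.35, 4.49], [0.32, 2.68], [-2.91, 2.91]. Speed limits (rad/s): [2.57, 2.57, 3.14, 3.14, 3.14, 3.14].

INTERFACE

Orientations are given as a unit quaternion [x, y, z, w].
In Python, from rig import sensors, camera, order, manip gives the robot as it stands. The module is installed in compiled form; this text tells all that it offers.
- The arm moves only by the tool arm_command, never from a script. Its arguments are lists of equal length, an entry for each row: "gripper": the finger opening in mm, from 0 to 95.1; "translation": the shift along the tool's x, y, z in mm, a list of three; "dr": the turn, a rotation vector about the tool's x, y, z in degrees, a list of three. A call has 1 to 8 rows; each row is the pose to reach, as a shift and turn from the pose commanded when the call began, along the tool's axes at that moment; what a row does not reach only later rows make up. A row lasts 1/12 s, in which the tool goes at most 41.7 mm and 7.16 degrees, less where a joint would pass 70% of its speed; a pose out of reach is approached as far as the arm can. A call with a gripper value outside its range is refused whole. The fingers move at their own pace and stop on an object; "force" is the grip in N (left out, the last holds). Time passes only in rows, so rows that repeat a pose let the fingers close. It gives the time, the measured TCP pose, the force, the opening and the grip force at its end, in the units of the state.
- sensors.state(): the state, without advancing time (a new reading comes with each control period).
- camera(name): name is "scene" or "side" or "wrist"; returns a dict with "img" (400x640x3 uint8, blue, green, red), "fovy" (degrees; the focal length in pixels is half the picture's height over the tangent of half this angle, whatever the lens; pixels are square), "cx", "cy" (the principal point, pixels), "xyz" and "rotation" of the camera in the world; the wrist camera has in their place "tool_from_camera" (4x4, takes a point from camera to tool coordinates, whose origin is the TCP and whose axes are the flange's). Camera axes: x right, y up, looking along -z (the intrinsics and any distortion apply to the point x, -y, -z); pixel columns grow to the right and rows downward; lengths in m; the calibration is good to about 2 mm. A picture is of the moment at which its call begins: read the wrist's pose just before it. There is no depth.
- order.job_done(): hands the job in; it is judged then, once.
The state is a dict: "clock": time; "qpos": joint angles; "qd": joint speeds; "joint_torque": joint torques, N m; "tcp_pos": TCP position; "eef_rot": TCP orientation; "contact_force": force on the tool from outside, world axes, zero at the start; "torque": the same for the moment, N m; "opening": finger opening in m; "grip_force": force on a finger pad.
Only numpy, scipy, OpenCV 4.12 (cv2) and the standard library are available. Lean on these libraries where they do the work, as an engineer would, in place of code of your own. Each camera call takes 0.05 s, during which the arm holds its last target. There are 200 camera calls.

## Working session

There is one attempt and no reset: what is moved stays moved. The work goes in short steps, Python scripts to look and compute and a tool call to move; the robot and the scene stay as the last step left them, time stands still between calls to the robot, and variables do not carry over. Pictures are saved under pics/ and viewed, at most 10 in all, crops included, and the job is handed in when it is done.

Besides the shell and the picture viewer there is one more tool, called after "Call:" as name(argument=value, ...), one argument or row to a line, values as JSON. arm_command: Moves the arm, as the interface text tells. Its arguments: {"type":"object","properties":{"gripper":{"type":"array","items":{"type":"number"}},"translation":{"type":"array","items":{"type":"array","items":{"type":"number"}}},"dr":{"type":"array","items":{"type":"array","items":{"type":"number"}}},"force":{"type":"number"}},"required":["gripper","translation","dr"]}

```bash
mkdir -p pics
cat > h.py <<'E'
import numpy as np, cv2
from scipy.spatial.transform import Rotation as R
from rig import sensors, camera, order, manip
def cam(name):
    s=sensors.state(); c=camera(name)
    if name=="wrist":
        T=np.eye(4);T[:3,:3]=R.from_quat(s["eef_rot"]).as_matrix();T[:3,3]=s["tcp_pos"]
        M=T@np.array(c["tool_from_camera"]); c["xyz"]=M[:3,3]; c["rotation"]=M[:3,:3]
    c["xyz"]=np.array(c["xyz"])
    r=np.array(c["rotation"]); 
    if r.shape==(4,): r=R.from_quat(r).as_matrix()
    c["rotation"]=r.reshape(3,3)
    return c
def foc(c): return 200/np.tan(np.radians(c["fovy"]/2))
def toz(c,u,v,z):
    f=foc(c); d=c["rotation"]@np.array([(u-c["cx"])/f,-(v-c["cy"])/f,-1])
    return (c["xyz"]+d*(z-c["xyz"][2])/d[2]).round(4)
def proj(c,p):
    f=foc(c); q=c["rotation"].T@(np.array(p)-c["xyz"])
    return np.array([c["cx"]+f*q[0]/-q[2],c["cy"]-f*q[1]/-q[2]]).round(1)
E
python3 - <<'E'
from h import *
import pickle
print(manip.pinch_z, sensors.state())
for n in ["scene","side","wrist"]:
    c=cam(n); pickle.dump(c,open(n+".pkl","wb")); print(n,c["xyz"],c["rotation"].round(3).tolist(),c["fovy"],[k for k in c]); cv2.imwrite(f"pics/{n}0.png",c["img"])
E
```

```text
0.0188 {'clock': 0.0, 'qpos': array([ 1.21536537e+00,  1.24497775e-01,  1.65166791e+00,  2.83092839e-05,
        1.36749527e+00, -8.25731548e-02]), 'qd': array([-0.00141088,  0.00114164,  0.00074888,  0.00086647, -0.00073274,
        0.00067117]), 'joint_torque': array([ 4.99736761e-04, -4.17619443e+01, -3.59926987e+01,  7.76163745e-02,
        4.94169316e-02, -1.62564870e-04]), 'tcp_pos': array([0.17492554, 0.6253    , 0.18779545]), 'eef_rot': array([ 1.36008847e-01,  9.90707083e-01, -1.00643886e-03, -2.38204242e-04]), 'contact_force': array([-0.40968351, -0.08814995, -0.41344731]), 'torque': array([-0.00192881, -0.03083303, -0.00937903]), 'grip_force': 0.0, 'opening': 0.0950813563102269}
scene [0.25589077 0.23345212 0.81672519] [[-0.856, 0.406, -0.32], [-0.517, -0.652, 0.555], [0.017, 0.641, 0.767]] 54.74627087045497 ['img', 'fovy', 'cx', 'cy', 'xyz', 'rotation']
side [ 0.08837288 -0.98236438  0.82149262] [[0.84, 0.356, -0.409], [-0.542, 0.56, -0.627], [0.006, 0.748, 0.663]] 54.931851662828564 ['img', 'fovy', 'cx', 'cy', 'xyz', 'rotation']
wrist [0.10603399 0.64418888 0.3836938 ] [[0.269, -0.93, -0.25], [0.963, 0.259, 0.071], [-0.002, -0.26, 0.966]] 58.1465906422656 ['img', 'fovy', 'cx', 'cy', 'tool_from_camera', 'xyz', 'rotation']
```

View pics/scene0.png

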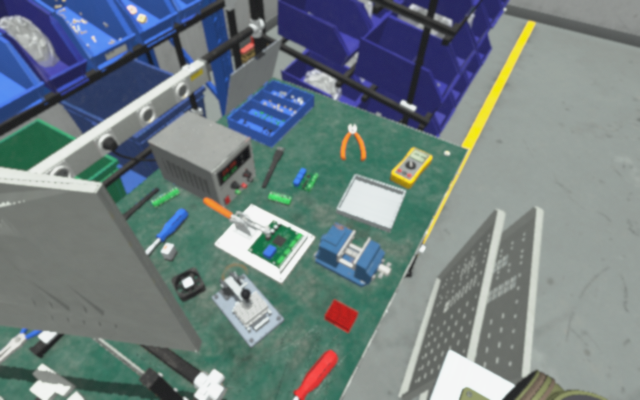

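View pics/side0.png

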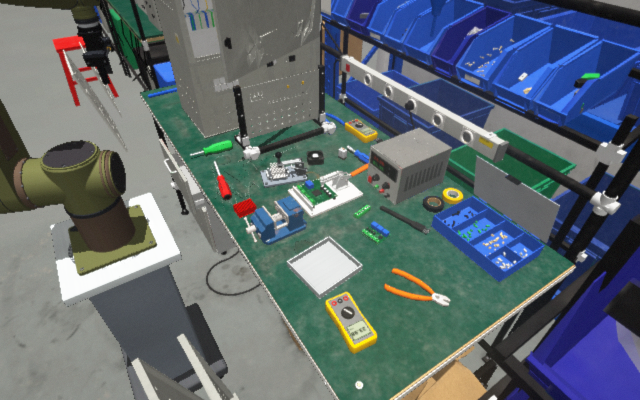

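The scene view shows the jig near (247,305), the tray at (372,202), and the red decoy at (341,316). In the side view the jig is at (285,172) and the tray at (325,266). I'll enlarge both.

Run:
```python
from h import *
import pickle
a=pickle.load(open("scene.pkl","rb"));b=pickle.load(open("side.pkl","rb"))
A=cv2.resize(a["img"][260:350,200:300],None,fx=4,fy=4,interpolation=3)
B=cv2.resize(b["img"][140:200,250:350],None,fx=4,fy=4,interpolation=3)
C=cv2.resize(a["img"][170:235,330:410],None,fx=4,fy=4,interpolation=3)
D=cv2.resize(b["img"][230:300,280:370],None,fx=4,fy=4,interpolation=3)
o=np.zeros((600,800,3),np.uint8);
for im,x,y in((A,0,0),(B,400,0),(D,400,240),): o[y:y+im.shape[0],x:x+im.shape[1]]=im
o[360:600,0:320]=C[:240]
cv2.imwrite("pics/c1.png",o)
for c,l in((a,[(372,202),(247,305)]),(b,[(325,266),(285,172)])):
  for u,v in l: print(toz(c,u,v,.02))
```

```text
[ 0.4571 -0.4168  0.02  ]
[ 0.5619 -0.0078  0.02  ]
[ 0.4563 -0.4336  0.02  ]
[ 0.5678 -0.0083  0.02  ]
```

View pics/c1.png

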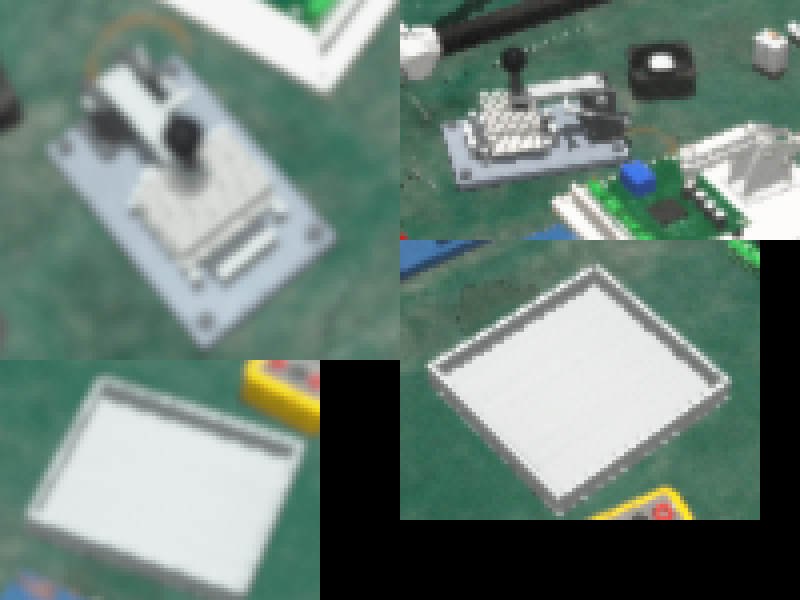

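The crop shows the jig's base corners, the knob (scene about (245.8,294.3), side about (278.3,154.5)) and the tray rim corners. I'll fit positions and yaw from these.

Run:
```python
from h import *
import pickle
a=pickle.load(open("scene.pkl","rb"));b=pickle.load(open("side.pkl","rb"))
jig=[toz(a,200+u/4,260+v/4,.012) for u,v in((50,150),(205,345),(335,240),(180,55))]
print("jig",jig,np.mean(jig,0))
t1=[toz(a,*p,.022) for p in((355,174.5),(405.5,192.5),(391.3,228.8),(337.5,209.3))]
t2=[toz(b,*p,.022) for p in((328.8,237),(362,265.5),(320.5,295),(288,261.3))]
print("t",t1,np.mean(t1,0),"\n",t2,np.mean(t2,0))
print("knob",toz(a,245.75,294.25,.095),toz(b,278.3,154.5,.095))
for p in (jig,t1,t2):
  print([round(float(np.degrees(np.arctan2(*(p[(i+1)%4]-p[i])[[1,0]]))),1) for i in range(4)],[round(float(np.linalg.norm(p[(i+1)%4]-p[i])),3) for i in range(4)])
s=sensors.state(); print(R.from_quat(s["eef_rot"]).as_matrix().round(3).tolist())
```

```text
jig [array([0.6413, 0.0158, 0.012 ]), array([0.5022, 0.0569, 0.012 ]), array([ 0.4767, -0.0242,  0.012 ]), array([ 0.6165, -0.0695,  0.012 ])] [ 0.559175 -0.00525   0.012   ]
t [array([ 0.5422, -0.4814,  0.022 ]), array([ 0.3932, -0.4944,  0.022 ]), array([ 0.3764, -0.3613,  0.022 ]), array([ 0.523 , -0.3445,  0.022 ])] [ 0.4587 -0.4204  0.022 ] 
 [array([ 0.5227, -0.3517,  0.022 ]), array([ 0.5394, -0.4867,  0.022 ]), array([ 0.3956, -0.5061,  0.022 ]), array([ 0.3804, -0.3679,  0.022 ])] [ 0.459525 -0.4281    0.022   ]
knob [ 0.5494 -0.0021  0.095 ] [ 0.551  -0.0015  0.095 ]
[163.5, -107.5, -18.0, 73.8] [0.145, 0.085, 0.147, 0.089]
[-175.0, 97.2, 6.5, -82.0] [0.15, 0.134, 0.148, 0.138]
[-82.9, -172.3, 96.3, 6.5] [0.136, 0.145, 0.139, 0.143]
[[-0.963, 0.269, -0.001], [0.269, 0.963, -0.001], [0.0, -0.002, -1.0]]
```

Run:
```python
from h import *
import pickle
b=pickle.load(open("side.pkl","rb"))
for p in((250,157),(332,130),(190,136),(320,117),(140,95)): print(p,toz(b,*p,0))
for z in (.05,.1,.2,.3): print(proj(b,(.175,.626,z)),proj(b,(.4,.25,z)))
```

```text
(250, 157) [0.5143 0.1687 0.    ]
(332, 130) [0.8831 0.1671 0.    ]
(190, 136) [0.3736 0.4336 0.    ]
(320, 117) [0.9    0.2857 0.    ]
(140, 95) [0.2939 0.9181 0.    ]
[123.5 117.9] [210.4 144.5]
[119.2 106.5] [207.8 132.6]
[110.1  82.2] [202.1 107. ]
[100.1  55.6] [195.9  78.6]
```

View pics/wrist0.png

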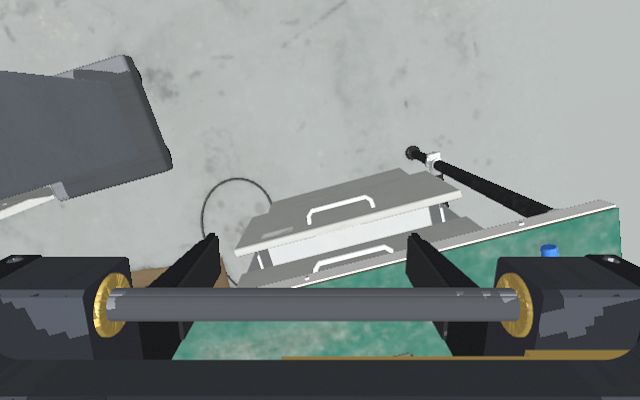

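The wrist view shows only the bench's front edge and open floor. The cabinet corner is near (0.37,0.43) and a post is near (0.51,0.17), so I'll swing in close to the base.

Call:
arm_command(
  gripper=[60,60,60,60,60,60,60,60],
  translation=[
    [-168,-278,-30],
    [-168,-278,-30],
    [-168,-278,-30],
    [-168,-278,-30],
    [-168,-278,-30],
    [-168,-278,-30],
    [-168,-278,-30],
    [-168,-278,-30],
  ],
  dr=[
    [0,0,1],
    [0,0,1],
    [0,0,1],
    [0,0,1],
    [0,0,1],
    [0,0,1],
    [0,0,1],
    [0,0,1],
  ],
)

```text
clock: 0.82
tcp_pos: [0.262, 0.3107, 0.2189]
eef_rot: [0.145, 0.989, -0.0, 0.0]
contact_force: [1.2, -0.5, 0.4]
opening: 0.0601
grip_force: 0.0
```

Call:
arm_command(
  gripper=[60,60,60,60,60,60,60,60],
  translation=[
    [-168,-278,0],
    [-168,-278,0],
    [-168,-278,0],
    [-168,-278,0],
    [-168,-278,0],
    [-168,-278,0],
    [-168,-278,0],
    [-168,-278,0],
  ],
  dr=[
    [0,0,0],
    [0,0,0],
    [0,0,0],
    [0,0,0],
    [0,0,0],
    [0,0,0],
    [0,0,0],
    [0,0,0],
  ],
)

```text
clock: 1.48
tcp_pos: [0.3433, -0.0041, 0.2191]
eef_rot: [0.146, 0.989, -0.0, 0.001]
contact_force: [-0.1, -0.2, -0.2]
opening: 0.06
grip_force: 0.0
```

Call:
arm_command(
  gripper=[60,60,60,60,60,60,60],
  translation=[
    [-197,62,50],
    [-197,62,50],
    [-197,62,50],
    [-197,62,50],
    [-197,62,50],
    [-197,62,50],
    [-197,62,50],
  ],
  dr=[
    [0,0,0],
    [0,0,0],
    [0,0,0],
    [0,0,0],
    [0,0,0],
    [0,0,0],
    [0,0,0],
  ],
)

```text
clock: 2.07
tcp_pos: [0.5501, 0.0016, 0.1659]
eef_rot: [0.145, 0.989, -0.0, -0.003]
contact_force: [-0.6, -0.2, -0.1]
opening: 0.0599
grip_force: 0.0
```

Run:
```python
from h import *
import pickle
c=cam("wrist");pickle.dump(c,open("w1.pkl","wb"));cv2.imwrite("pics/w1.png",c["img"])
print(sensors.state()["tcp_pos"],proj(c,(.55,-.002,.095)))
```

```text
[0.54950697 0.00160538 0.16754875] [309.3 203.3]
```

View pics/w1.png

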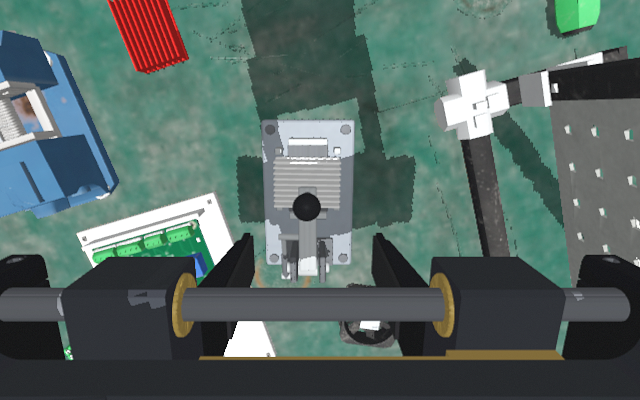

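The wrist view shows the jig straight below and square to the tool, with the knob at (306,207), 3 px from prediction. The heat sink spans columns 274–340 and rows 157–210.

Run:
```python
from h import *
import pickle
c=pickle.load(open("w1.pkl","rb"))
print("knob",toz(c,306,207,.095))
for p in((274,158),(340,157),(274,208),(340,208)): print(toz(c,*p,.047))
print(toz(c,265,122,.012),toz(c,352,121,.012))
s=sensors.state();print(s["tcp_pos"],R.from_quat(s["eef_rot"]).as_matrix().round(4).tolist())
```

```text
knob [ 0.5521 -0.0052  0.095 ]
[ 0.5139 -0.024   0.047 ]
[0.5295 0.0318 0.047 ]
[ 0.5572 -0.0382  0.047 ]
[0.5743 0.0194 0.047 ]
[ 0.4823 -0.0265  0.012 ] [0.505 0.053 0.012]
[0.54950697 0.00160538 0.16754875] [[-0.9582, 0.286, -0.0036], [0.286, 0.9582, 0.0003], [0.0035, -0.0007, -1.0]]
```

Call:
arm_command(
  gripper=[60,60,60,60,60],
  translation=[
    [-3,-4,35],
    [-3,-4,65],
    [-3,-4,85],
    [-3,-4,91],
    [-3,-4,91],
  ],
  dr=[
    [0,0,0],
    [0,0,0],
    [0,0,0],
    [0,0,0],
    [0,0,0],
  ],
)

```text
clock: 2.53
tcp_pos: [0.5496, -0.003, 0.0775]
eef_rot: [0.145, 0.989, -0.0, -0.001]
contact_force: [-0.1, 0.2, 0.6]
opening: 0.0602
grip_force: 0.0
```

Call:
arm_command(
  gripper=[15,15,15,15,15,15,15,15],
  translation=[
    [0,0,0],
    [0,0,0],
    [0,0,0],
    [0,0,0],
    [0,0,0],
    [0,0,0],
    [0,0,0],
    [0,0,0],
  ],
  dr=[
    [0,0,0],
    [0,0,0],
    [0,0,0],
    [0,0,0],
    [0,0,0],
    [0,0,0],
    [0,0,0],
    [0,0,0],
  ],
  force=25,
)

```text
clock: 3.2
tcp_pos: [0.5517, -0.0032, 0.078]
eef_rot: [0.145, 0.989, -0.0, -0.0]
contact_force: [0.4, -0.0, 0.1]
opening: 0.0166
grip_force: 0.0
```

Run:
```python
from h import *
c=cam("wrist");b=cam("side")
print(proj(c,(.551,-.003,.095)), sensors.state()["opening"],sensors.state()["grip_force"])
A=cv2.resize(c["img"][120:340,220:420],None,fx=2,fy=2)
B=cv2.resize(b["img"][90:200,230:330],None,fx=4,fy=4,interpolation=3)
o=np.zeros((440,800,3),np.uint8);o[:440,:400]=A;o[:440,400:]=B
cv2.imwrite("pics/k1.png",o)
```

```text
[314.  243.2] 0.015484353837847093 0.19148098770529032
```

View pics/k1.png

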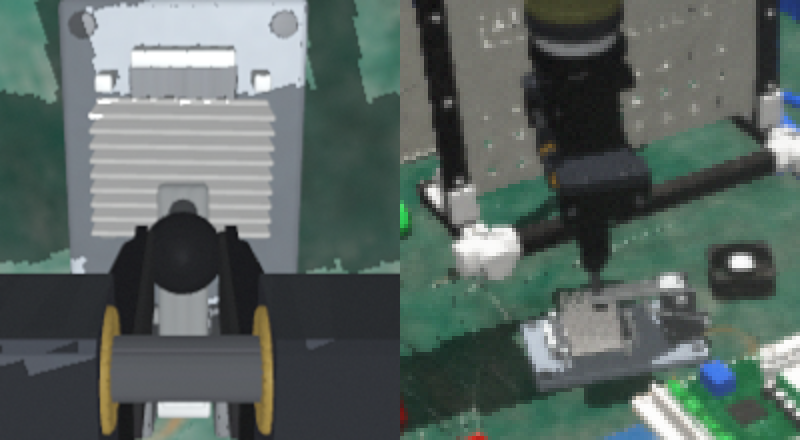

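Run:
```python
from h import *
import pickle
T=np.linalg.inv(np.array(cam("wrist")["tool_from_camera"]));c=pickle.load(open("w1.pkl","rb"));f=foc(c)
def P(p):
    q=T[:3,:3]@np.array(p)+T[:3,3]; return np.array([c["cx"]+f*q[0]/-q[2],c["cy"]-f*q[1]/-q[2]]).round(1)
for w in(.030,.0075):
  for x in(-.01,0,.01):
    for z in(0,-.0188,-.04): print(w,x,z,P((x,w,z)),P((x,-w,z)))
s=sensors.state();print(s["opening"],s["grip_force"],s["tcp_pos"])
```

```text
0.03 -0.01 0 [365.2 249.6] [262.6 249.5]
0.03 -0.01 -0.0188 [370.2 263.2] [257.8 263.2]
0.03 -0.01 -0.04 [377.1 282.1] [251.3 282. ]
0.03 0 0 [365.9 233.5] [262.  233.4]
0.03 0 -0.0188 [371.  245.7] [257.1 245.7]
0.03 0 -0.04 [378.1 262.8] [250.4 262.7]
0.03 0.01 0 [366.6 216.9] [261.3 216.9]
0.03 0.01 -0.0188 [371.8 227.8] [256.3 227.7]
0.03 0.01 -0.04 [379.1 242.8] [249.4 242.8]
0.0075 -0.01 0 [326.7 249.6] [301.1 249.6]
0.0075 -0.01 -0.0188 [328.1 263.2] [300.  263.2]
0.0075 -0.01 -0.04 [329.9 282.1] [298.5 282. ]
0.0075 0 0 [326.9 233.4] [300.9 233.4]
0.0075 0 -0.0188 [328.3 245.7] [299.8 245.7]
0.0075 0 -0.04 [330.2 262.7] [298.3 262.7]
0.0075 0.01 0 [327.1 216.9] [300.8 216.9]
0.0075 0.01 -0.0188 [328.5 227.7] [299.7 227.7]
0.0075 0.01 -0.04 [330.5 242.8] [298.1 242.8]
0.015196315237019458 0.22339871618896723 [ 0.55161515 -0.00326032  0.07793615]
```

Run:
```python
from h import *
c=cam("wrist");b=cam("side")
tc=sensors.state()["tcp_pos"];print(proj(b,tc),proj(b,tc+[0,0,.0188]),proj(b,(.551,-.003,.095)))
A=cv2.resize(c["img"][205:285,262:362],None,fx=6,fy=6,interpolation=2)
B=cv2.resize(b["img"][130:170,262:295],None,fx=6,fy=6,interpolation=2)
o=np.zeros((480,800,3),np.uint8);o[:480,:600]=A;o[:240,600:798]=B
o=np.clip(o.astype(float)*1.8+15,0,255).astype(np.uint8)
cv2.imwrite("pics/k2.png",o)
```

```text
[279.1 158.9] [278.7 154.3] [278.5 154.7]
```

View pics/k2.png

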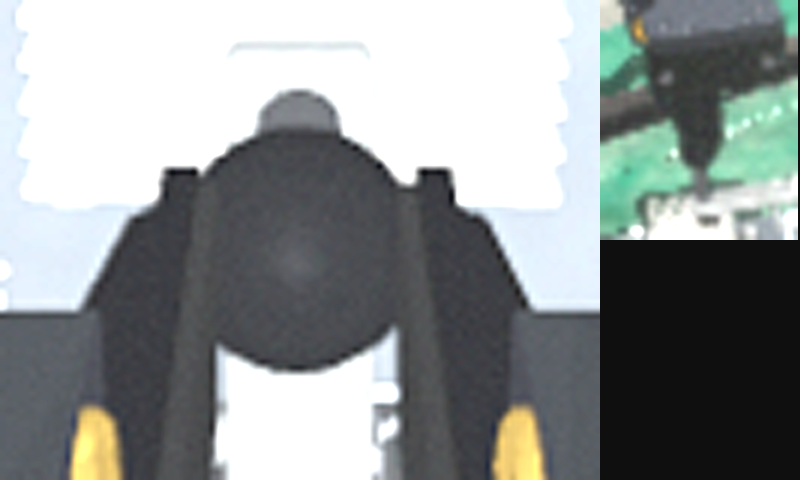

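The enlarged view shows the ball between both pads at the right height, with the pads only just touching it. I'll close further.

Call:
arm_command(
  gripper=[4,4,4,4,4],
  translation=[
    [0,0,0],
    [0,0,0],
    [0,0,0],
    [0,0,0],
    [0,0,0],
  ],
  dr=[
    [0,0,0],
    [0,0,0],
    [0,0,0],
    [0,0,0],
    [0,0,0],
  ],
  force=25,
)

```text
clock: 3.87
tcp_pos: [0.5524, -0.0039, 0.0798]
eef_rot: [0.145, 0.989, -0.001, 0.001]
contact_force: [-1.3, -3.5, 6.7]
opening: 0.0039
grip_force: 4.2
```

Run:
```python
from h import *
c=cam("wrist");a=cam("scene")
A=cv2.resize(c["img"][205:285,262:362],None,fx=4,fy=4,interpolation=2)
B=cv2.resize(a["img"][265:325,215:285],None,fx=5,fy=5,interpolation=2)
o=np.zeros((320,760,3),np.uint8);o[:320,:400]=A;o[:300,405:755]=B
o=np.clip(o.astype(float)*1.8+15,0,255).astype(np.uint8)
cv2.imwrite("pics/k3.png",o);s=sensors.state();print(s["opening"],s["grip_force"],s["tcp_pos"],s["contact_force"])
```

```text
0.00438805793248752 4.202595289207238 [ 0.55238023 -0.00392781  0.07986432] [-3.43152603 -2.20532162  6.8768429 ]
```

View pics/k3.png

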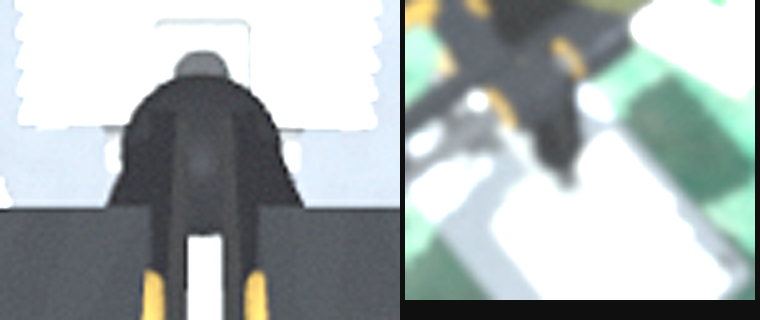

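The pads have slid together over the top of the ball, pushing the tool up about 7 N. That means the real fingertips end well above the nominal TCP. I'll open, go about 21 mm lower, which still clears the heat sink, and close again.

Call:
arm_command(
  gripper=[45,45,45,45,45,45,45,45],
  translation=[
    [0,0,0],
    [0,0,0],
    [0,0,0],
    [0,0,0],
    [0,0,0],
    [0,0,0],
    [0,0,10],
    [0,0,21],
  ],
  dr=[
    [0,0,0],
    [0,0,0],
    [0,0,0],
    [0,0,0],
    [0,0,0],
    [0,0,0],
    [0,0,0],
    [0,0,0],
  ],
)

```text
clock: 4.63
tcp_pos: [0.5523, -0.0032, 0.0569]
eef_rot: [0.145, 0.989, 0.0, 0.001]
contact_force: [0.1, 0.0, 0.8]
opening: 0.0445
grip_force: 0.0
```

Call:
arm_command(
  gripper=[15,15,15,15,15,15,15,15],
  translation=[
    [0,0,0],
    [0,0,0],
    [0,0,0],
    [0,0,0],
    [0,0,0],
    [0,0,0],
    [0,0,0],
    [0,0,0],
  ],
  dr=[
    [0,0,0],
    [0,0,0],
    [0,0,0],
    [0,0,0],
    [0,0,0],
    [0,0,0],
    [0,0,0],
    [0,0,0],
  ],
  force=25,
)

```text
clock: 5.3
tcp_pos: [0.5516, -0.0041, 0.0572]
eef_rot: [0.145, 0.989, -0.001, -0.0]
contact_force: [-1.3, -5.5, -0.5]
opening: 0.0205
grip_force: 25.0
```

Gripped at 20.5 mm and 25 N. Now I'll swing the knob along its arc.

Call:
arm_command(
  gripper=[15,15,15,15,15,15,15,15],
  translation=[
    [-4,0,-6],
    [-8.5,0,-11.6],
    [-13.5,0,-16.7],
    [-19,0,-21.4],
    [-25,0,-25.6],
    [-31,0,-29.3],
    [-37.4,0,-32.4],
    [-44,0,-35],
  ],
  dr=[
    [0,0,0],
    [0,0,0],
    [0,0,0],
    [0,0,0],
    [0,0,0],
    [0,0,0],
    [0,0,0],
    [0,0,0],
  ],
)

```text
clock: 5.97
tcp_pos: [0.5928, -0.0164, 0.0921]
eef_rot: [0.145, 0.989, -0.001, -0.002]
contact_force: [-3.8, -4.0, -3.3]
opening: 0.0203
grip_force: 25.0
```

Call:
arm_command(
  gripper=[15,15,15,15,15,15,15,15],
  translation=[
    [-7,0,-2],
    [-14,0,-3.3],
    [-28,0,-4.2],
    [-42.5,0,-2.5],
    [-56,0,1.6],
    [-69,0,8],
    [-78,0,14.5],
    [-78,0,14.5],
  ],
  dr=[
    [0,0,0],
    [0,0,0],
    [0,0,0],
    [0,0,0],
    [0,0,0],
    [0,0,0],
    [0,0,0],
    [0,0,0],
  ],
)

```text
clock: 6.63
tcp_pos: [0.6754, -0.0407, 0.0817]
eef_rot: [0.145, 0.989, -0.001, 0.007]
contact_force: [6.7, -7.1, 3.1]
opening: 0.0157
grip_force: 10.3
```

Call:
arm_command(
  gripper=[50,50,50,50,50,50,50,50],
  translation=[
    [0,0,0],
    [0,0,0],
    [0,0,0],
    [0,0,0],
    [0,0,0],
    [0,0,-30],
    [0,0,-65],
    [0,0,-100],
  ],
  dr=[
    [0,0,0],
    [0,0,0],
    [0,0,0],
    [0,0,0],
    [0,0,0],
    [0,0,0],
    [0,0,0],
    [0,0,0],
  ],
)

```text
clock: 7.3
tcp_pos: [0.6674, -0.0373, 0.1772]
eef_rot: [0.144, 0.99, 0.0, -0.002]
contact_force: [1.3, -0.5, 0.6]
opening: 0.0497
grip_force: 0.0
```

Run:
```python
from h import *
import pickle
c=cam("wrist");b=cam("side");pickle.dump(c,open("w2.pkl","wb"))
A=cv2.resize(c["img"][0:300,170:470],None,fx=1.6,fy=1.6,interpolation=3)
B=cv2.resize(b["img"][110:200,250:330],None,fx=4,fy=4,interpolation=2)
o=np.zeros((480,800,3),np.uint8);o[:480,:480]=A;o[:360,480:]=B
cv2.imwrite("pics/k4.png",o);s=sensors.state();print(s["tcp_pos"],R.from_quat(s["eef_rot"]).as_matrix().round(3).tolist())
# expected heat sink top centre, from jig seat
yaw=-np.radians(16.7);u=np.array([np.cos(yaw),np.sin(yaw)]);k=np.array([.5515,-.0035]);h=k+u*(-.008);print("hs",h,proj(c,(*h,.047)))
print("knob open",k+u*.1277,proj(c,(*(k+u*.1277),.1105)))
```

```text
[ 0.67265444 -0.03798499  0.18634191] [[-0.958, 0.286, 0.013], [0.286, 0.958, -0.001], [-0.013, 0.003, -1.0]]
hs [ 0.54383742 -0.00120112] [312.7  34.9]
knob open [ 0.67381393 -0.04019594] [312.3 212.3]
```

View pics/k4.png

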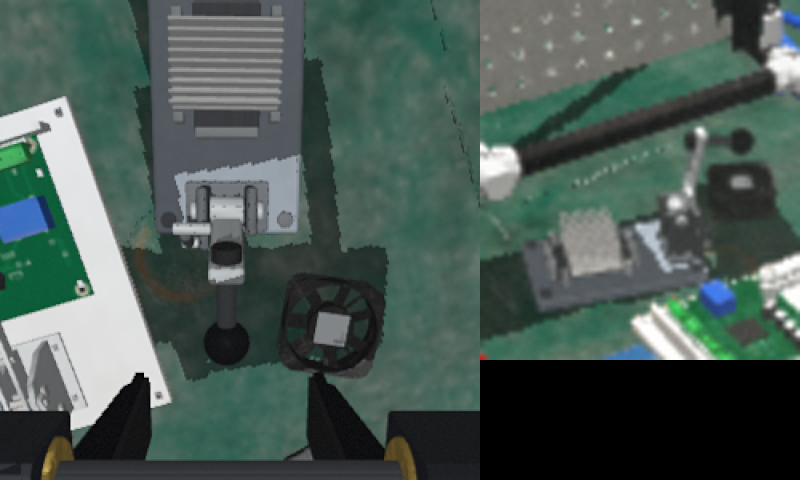

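The finger stands open at its stop with the knob back beside the fan, and the heat sink is still seated. The fingertip pixels (about 26 mm behind the nominal TCP) confirm the offset. Now I'll move above the heat sink.

Call:
arm_command(
  gripper=[68,68,68,68,68,68,68],
  translation=[
    [40,-1,0],
    [80,-2,0],
    [115,-2,0],
    [132,-2,0],
    [132,-2,40],
    [132,-2,80],
    [132,-2,80],
  ],
  dr=[
    [0,0,0],
    [0,0,0],
    [0,0,0],
    [0,0,0],
    [0,0,0],
    [0,0,0],
    [0,0,0],
  ],
)

```text
clock: 7.98
tcp_pos: [0.5347, -0.001, 0.089]
eef_rot: [0.144, 0.989, -0.0, -0.007]
contact_force: [-2.0, 0.1, -1.9]
opening: 0.0679
grip_force: 0.0
```

Run:
```python
from h import *
c=cam("wrist");s=sensors.state();print(s["tcp_pos"],R.from_quat(s["eef_rot"]).as_matrix().round(3).tolist(),s["opening"])
print(proj(c,(.545,-.002,.047)))
cv2.imwrite("pics/g1.png",cv2.resize(c["img"][120:340,200:440],None,fx=3,fy=2.7))
```

```text
[ 0.53700981 -0.00136293  0.09264871] [[-0.958, 0.286, -0.011], [0.286, 0.958, 0.002], [0.011, -0.002, -1.0]] 0.0680399473895634
[316.7 227.4]
```

Call:
arm_command(
  gripper=[68,68,68,68,68],
  translation=[
    [-3,0,20],
    [-3,0,40],
    [-3,0,45],
    [-3,0,45],
    [-3,0,45],
  ],
  dr=[
    [0,0,0],
    [0,0,0],
    [0,0,0],
    [0,0,0],
    [0,0,0],
  ],
)

```text
clock: 8.45
tcp_pos: [0.5455, -0.0031, 0.0543]
eef_rot: [0.145, 0.989, 0.0, 0.001]
contact_force: [0.8, 0.7, -0.2]
opening: 0.0679
grip_force: 0.0
```

Run:
```python
from h import *
c=cam("wrist");s=sensors.state();print(s["tcp_pos"],R.from_quat(s["eef_rot"]).as_matrix().round(3).tolist(),s["opening"])
print(proj(c,(.545,-.002,.047)))
cv2.imwrite("pics/g1.png",cv2.resize(c["img"][120:340,200:440],None,fx=2.7,fy=2.7))
```

```text
[ 0.54589644 -0.00317273  0.05467936] [[-0.958, 0.286, 0.003], [0.286, 0.958, -0.0], [-0.003, 0.001, -1.0]] 0.06787286168253646
[315.5 227.9]
```

View pics/g1.png

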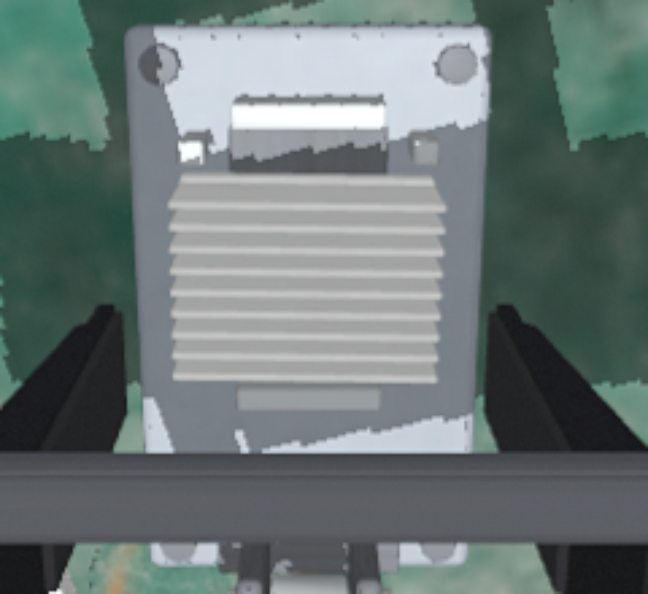

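The heat sink is centred between the fingers, its top at about (314,227) as predicted. I'll descend and grip.

Call:
arm_command(
  gripper=[68,68,68,68,68],
  translation=[
    [0,0,20],
    [0,0,35],
    [0,0,44],
    [0,0,48],
    [0,0,48],
  ],
  dr=[
    [0,0,0],
    [0,0,0],
    [0,0,0],
    [0,0,0],
    [0,0,0],
  ],
)

```text
clock: 8.92
tcp_pos: [0.5443, -0.0031, 0.0045]
eef_rot: [0.145, 0.989, -0.0, -0.0]
contact_force: [0.3, 0.5, 1.1]
opening: 0.0682
grip_force: 0.0
```

Call:
arm_command(
  gripper=[38,38,38,38,38,38,38,38],
  translation=[
    [0,0,0],
    [0,0,0],
    [0,0,0],
    [0,0,0],
    [0,0,0],
    [0,0,0],
    [0,0,0],
    [0,0,0],
  ],
  dr=[
    [0,0,0],
    [0,0,0],
    [0,0,0],
    [0,0,0],
    [0,0,0],
    [0,0,0],
    [0,0,0],
    [0,0,0],
  ],
  force=25,
)

```text
clock: 9.58
tcp_pos: [0.5455, -0.0032, 0.0058]
eef_rot: [0.145, 0.989, 0.0, 0.001]
contact_force: [-0.1, 0.1, 5.6]
opening: 0.0602
grip_force: 25.0
```

The fingers stopped at 60 mm with an upward push. They're on the outer faces of the low stops, so the tips are slightly below z 28 mm. I'll open, rise 7 mm and grip again.

Call:
arm_command(
  gripper=[68,68,68,68,68,68],
  translation=[
    [0,0,0],
    [0,0,0],
    [0,0,0],
    [0,0,-7],
    [0,0,-7],
    [0,0,-7],
  ],
  dr=[
    [0,0,0],
    [0,0,0],
    [0,0,0],
    [0,0,0],
    [0,0,0],
    [0,0,0],
  ],
)

```text
clock: 10.08
tcp_pos: [0.5448, -0.0031, 0.0121]
eef_rot: [0.145, 0.989, 0.0, 0.0]
contact_force: [0.2, -0.0, 0.3]
opening: 0.068
grip_force: 0.0
```

Call:
arm_command(
  gripper=[38,38,38,38,38,38,38,38],
  translation=[
    [0,0,0],
    [0,0,0],
    [0,0,0],
    [0,0,0],
    [0,0,0],
    [0,0,0],
    [0,0,0],
    [0,0,0],
  ],
  dr=[
    [0,0,0],
    [0,0,0],
    [0,0,0],
    [0,0,0],
    [0,0,0],
    [0,0,0],
    [0,0,0],
    [0,0,0],
  ],
  force=25,
)

```text
clock: 10.75
tcp_pos: [0.5443, -0.0031, 0.0115]
eef_rot: [0.145, 0.989, 0.0, -0.0]
contact_force: [0.4, 0.7, 1.4]
opening: 0.0597
grip_force: 25.0
```

The image corners and this 60 mm opening agree: the part lies with its 60 mm side across the grip, so this is a true hold with almost no vertical force. I'll lift slowly.

Call:
arm_command(
  gripper=[38,38,38,38,38,38,38,38],
  translation=[
    [0,0,0],
    [0,0,-4],
    [0,0,-10],
    [0,0,-18],
    [0,0,-30],
    [0,0,-45],
    [0,0,-60],
    [0,0,-70],
  ],
  dr=[
    [0,0,0],
    [0,0,0],
    [0,0,0],
    [0,0,0],
    [0,0,0],
    [0,0,0],
    [0,0,0],
    [0,0,0],
  ],
  force=40,
)

```text
clock: 11.42
tcp_pos: [0.5456, -0.0032, 0.0845]
eef_rot: [0.145, 0.989, 0.0, 0.002]
contact_force: [0.2, -0.2, -0.5]
opening: 0.0599
grip_force: 40.0
```

Call:
arm_command(
  gripper=[38,38,38,38,38,38],
  translation=[
    [0,0,-15],
    [0,0,-30],
    [0,0,-50],
    [0,0,-65],
    [0,0,-75],
    [0,0,-75],
  ],
  dr=[
    [0,0,0],
    [0,0,0],
    [0,0,0],
    [0,0,0],
    [0,0,0],
    [0,0,0],
  ],
)

```text
clock: 11.92
tcp_pos: [0.5462, -0.0033, 0.1602]
eef_rot: [0.145, 0.989, 0.0, 0.003]
contact_force: [0.5, -0.9, -0.8]
opening: 0.0595
grip_force: 40.0
```

Run:
```python
from h import *
c=cam("wrist");s=sensors.state();print(s["tcp_pos"],R.from_quat(s["eef_rot"]).as_matrix().round(3).tolist(),s["opening"],s["grip_force"],s["contact_force"])
g=cv2.cvtColor(c["img"],cv2.COLOR_BGR2GRAY)
for r in g[170:300:6,220:420:4]: print("".join(" .:-=+*#%@"[v//26] for v in r))
```

```text
[ 0.54531642 -0.00314464  0.15827854] [[-0.958, 0.286, 0.003], [0.286, 0.958, -0.0], [-0.003, 0.001, -1.0]] 0.060043183604146226 39.97328281402588 [-0.06503713 -0.52733873 -2.34343887]
+===::::::::=======----------======::::::::::::::=
+===::::::::=======----------======:::::::::-::::=
++==::::::::=======----------======::::::::::-:::=
+===-:::::::=======----------======::::::::::::::=
====-:::::::-======----------======::::::::::::::+
++==-::::::::======----------======::::::::::::::=
@+==-::::*########################****::::::::::-+
@*==-::::*****************************=:::::::-::+
@@+==:::*******************************--:::::-:++
@@%=+++++******************************+-++=+==+++
@@@+==+=####################***********+====++++==
@@@@+=  +******************************  ========+
@@@@:. .*********######################-.. ==++==+
@@@ ....*******************************.....=+==++
@@... .. *****************************=..... .+===
* ......###############################... ... +==
  ......-*****************************+.........==
 .. .....*****************************+...... ...:
.. .....*#############*****************...... ....
. ......******************************+....... ...
::::::::::::::::::::::::::::::::::::::::::::::::::
--------:----:------:-----:--::------------------:
```

The part is held and level: fins still between the pads, 60 mm opening, weight about 2 N. I'll carry it over to the tray.

Call:
arm_command(
  gripper=[38,38,38,38,38,38,38,38],
  translation=[
    [-1,-10,0],
    [-3,-30,0],
    [-5,-58,0],
    [-8,-88,0],
    [-11,-120,0],
    [-14,-152,0],
    [-17,-184,0],
    [-19,-214,0],
  ],
  dr=[
    [0,0,0],
    [0,0,0],
    [0,0,0],
    [0,0,0],
    [0,0,0],
    [0,0,0],
    [0,0,0],
    [0,0,0],
  ],
)

```text
clock: 12.63
tcp_pos: [0.4995, -0.2153, 0.1547]
eef_rot: [0.145, 0.989, 0.0, -0.001]
contact_force: [-0.1, 0.1, -0.9]
opening: 0.0596
grip_force: 40.0
```

Call:
arm_command(
  gripper=[38,38,38,38,38,38,38,38],
  translation=[
    [-3,-32,0],
    [-6,-64,0],
    [-9,-96,0],
    [-12,-128,0],
    [-15,-160,0],
    [-17,-188,0],
    [-19,-206,0],
    [-19,-214,0],
  ],
  dr=[
    [0,0,0],
    [0,0,0],
    [0,0,0],
    [0,0,0],
    [0,0,0],
    [0,0,0],
    [0,0,0],
    [0,0,0],
  ],
)

```text
clock: 13.3
tcp_pos: [0.4567, -0.426, 0.1549]
eef_rot: [0.146, 0.989, 0.001, -0.001]
contact_force: [0.9, 0.4, -0.0]
opening: 0.0597
grip_force: 40.0
```

Call:
arm_command(
  gripper=[38,38,38],
  translation=[
    [0,0,0],
    [0,0,0],
    [0,0,0],
  ],
  dr=[
    [0,0,0],
    [0,0,0],
    [0,0,0],
  ],
)

```text
clock: 13.55
tcp_pos: [0.4585, -0.4227, 0.1562]
eef_rot: [0.144, 0.99, 0.001, -0.0]
contact_force: [0.8, 0.1, -0.1]
opening: 0.0597
grip_force: 40.0
```

Run:
```python
from h import *
c=cam("wrist");s=sensors.state();print(s["tcp_pos"],R.from_quat(s["eef_rot"]).as_matrix().round(3).tolist(),s["opening"],s["grip_force"])
g=cv2.cvtColor(c["img"],cv2.COLOR_BGR2GRAY)
for r in g[30:320:9,60:580:6]: print("".join(" .:-=+*#%@"[v//26] for v in r))
yaw=np.radians(7)
for sx,sy in((-1,-1),(-1,1),(1,-1),(1,1)):
    x,y=sx*.075,sy*.07; print(sx,sy,proj(c,(.459+x*np.cos(yaw)-y*np.sin(yaw),-.424+x*np.sin(yaw)+y*np.cos(yaw),.022)))
```

```text
[ 0.45875132 -0.42261246  0.15640429] [[-0.959, 0.285, -0.0], [0.285, 0.959, 0.001], [0.0, 0.001, -1.0]] 0.059619709558311675 39.973406195640564
-------=----+=-=---+----@----------===-=-====+=====-=-:::::::::::::....:===============
-------------------%#--------=-----------=========:::::::::::::::-%......============+%
**-----------*-@-==----------=--------=--=-----==::::::::::::::::-+.:.:..======+=%%%*--
+++**+----%#==-==-=---------------------=-=-----:::::::::::::::::.+-...::==-%%%#=%%=---
+++**+@--=========-----------------------------.:::::::::::::::::.+=.===-%#:-**#+-%*===
*%*-----===========-=--------------------------:::::::::::::::::::===++-%+=-++*#*=%%===
-----==--=---========---=---------------------::+::::::::::::::::::====-%#++=+**#=%%===
----=====-------===-=-==-------------=------=+=+--::::::::::::::::.====-%#====###=%%++=
-----===-------===----====---------------%%#++++@%=::::::::::::::::=====%%====**=++#%%#
-----===-----==============-----------%*@@@++++@%##==-:::::::::::::======%==#=#%%*-====
-----=================-==-==------+%#@@@@@++++@@%@#===--::::::::::=.=-::--*
[... 1324 characters left out ...]
@@@:---=
---====................-==:   .  +++++++++++++++++++-..    ===................%@@@----=
---=-................:.--    ... +++++++++++++++++++:...    +=.:................%@--:--
=--.................=---    ....-+++++++++++++++++++-....    =--+.................:-...
::::::::::.:::......-:::::::::::::::::::::::::::::::::::::::::::--.::::::::::::::::::::
=:::::::::-........=-::::::::::::::::::::::::::::::::::::::::==:-#.:::::::::::::::::-==
=:::::-............=--:-----------:--:--------:--:-------:-----=-%.:::::::::::::::::+++
::::::.............=-:::::::::::::::::::::::::::::::::::::::::::-#.::::::::::::-:::::::
-1 -1 [208.5 141.2]
-1 1 [351.5  76.2]
1 -1 [278.2 279. ]
1 1 [409.4 226.3]
```

The tray corners appear within a few px of prediction and the part is centred over it. Now I'll lower it.

Call:
arm_command(
  gripper=[38,38,38,38,38,38,38,38],
  translation=[
    [0,0,20],
    [0,0,50],
    [0,0,80],
    [0,0,110],
    [0,0,132],
    [0,0,146],
    [0,0,154],
    [0,0,154],
  ],
  dr=[
    [0,0,0],
    [0,0,0],
    [0,0,0],
    [0,0,0],
    [0,0,0],
    [0,0,0],
    [0,0,0],
    [0,0,0],
  ],
)

```text
clock: 14.27
tcp_pos: [0.4579, -0.4226, 0.001]
eef_rot: [0.144, 0.99, 0.001, -0.001]
contact_force: [-0.1, 0.2, -0.1]
opening: 0.0595
grip_force: 40.0
```

Call:
arm_command(
  gripper=[38,38,38,38,38,38],
  translation=[
    [0,0,0],
    [0,0,2],
    [0,0,3],
    [0,0,4.5],
    [0,0,6],
    [0,0,6],
  ],
  dr=[
    [0,0,0],
    [0,0,0],
    [0,0,0],
    [0,0,0],
    [0,0,0],
    [0,0,0],
  ],
)

```text
clock: 14.77
tcp_pos: [0.4583, -0.4241, -0.0033]
eef_rot: [0.145, 0.989, -0.0, 0.0]
contact_force: [-0.2, -0.2, -0.6]
opening: 0.0597
grip_force: 40.0
```

Call:
arm_command(
  gripper=[38,38,38,38,38],
  translation=[
    [0,0,1],
    [0,0,2],
    [0,0,2],
    [0,0,2],
    [0,0,2],
  ],
  dr=[
    [0,0,0],
    [0,0,0],
    [0,0,0],
    [0,0,0],
    [0,0,0],
  ],
)

```text
clock: 15.18
tcp_pos: [0.4583, -0.424, -0.0055]
eef_rot: [0.145, 0.989, 0.0, -0.0]
contact_force: [0.5, 0.5, -0.6]
opening: 0.0594
grip_force: 40.0
```

Call:
arm_command(
  gripper=[38,38,38,38],
  translation=[
    [0,0,1],
    [0,0,1],
    [0,0,1],
    [0,0,1],
  ],
  dr=[
    [0,0,0],
    [0,0,0],
    [0,0,0],
    [0,0,0],
  ],
)

```text
clock: 15.52
tcp_pos: [0.4583, -0.424, -0.0065]
eef_rot: [0.145, 0.989, 0.0, -0.0]
contact_force: [-0.0, -0.1, -0.4]
opening: 0.0595
grip_force: 40.0
```

Still no contact, so I'll go on in 1 mm steps.

Call:
arm_command(
  gripper=[38,38,38,38],
  translation=[
    [0,0,1],
    [0,0,1],
    [0,0,1],
    [0,0,1],
  ],
  dr=[
    [0,0,0],
    [0,0,0],
    [0,0,0],
    [0,0,0],
  ],
)

```text
clock: 15.85
tcp_pos: [0.4584, -0.4241, -0.0065]
eef_rot: [0.145, 0.989, 0.0, -0.0]
contact_force: [-1.9, 2.3, 5.2]
opening: 0.0595
grip_force: 40.0
```

Call:
arm_command(
  gripper=[38,38,38,38],
  translation=[
    [0,0,1],
    [0,0,1],
    [0,0,1],
    [0,0,1],
  ],
  dr=[
    [0,0,0],
    [0,0,0],
    [0,0,0],
    [0,0,0],
  ],
)

```text
clock: 16.18
tcp_pos: [0.4584, -0.4241, -0.0065]
eef_rot: [0.145, 0.989, 0.0, -0.0]
contact_force: [-4.8, 5.0, 11.0]
opening: 0.0595
grip_force: 40.0
```

On the floor. I'll release, rise and move clear.

Call:
arm_command(
  gripper=[59,62,66,70,70,70,70,70],
  translation=[
    [0,0,-1],
    [0,0,-1],
    [0,0,-1],
    [0,0,-1],
    [0,0,-1],
    [0,0,-1],
    [0,0,-1],
    [0,0,-1],
  ],
  dr=[
    [0,0,0],
    [0,0,0],
    [0,0,0],
    [0,0,0],
    [0,0,0],
    [0,0,0],
    [0,0,0],
    [0,0,0],
  ],
)

```text
clock: 16.85
tcp_pos: [0.4583, -0.424, -0.0076]
eef_rot: [0.145, 0.989, 0.0, -0.0]
contact_force: [-0.2, 0.5, -0.5]
opening: 0.0702
grip_force: 0.0
```

Call:
arm_command(
  gripper=[70,70,70,70,70,70,70,70],
  translation=[
    [0,0,-5],
    [0,0,-15],
    [0,0,-35],
    [0,0,-65],
    [0,0,-100],
    [0,0,-130],
    [0,0,-150],
    [0,0,-150],
  ],
  dr=[
    [0,0,0],
    [0,0,0],
    [0,0,0],
    [0,0,0],
    [0,0,0],
    [0,0,0],
    [0,0,0],
    [0,0,0],
  ],
)

```text
clock: 17.52
tcp_pos: [0.4611, -0.427, 0.1508]
eef_rot: [0.145, 0.989, -0.004, 0.005]
contact_force: [0.0, -0.3, 0.5]
opening: 0.0701
grip_force: 0.0
```

Run:
```python
from h import *
c=cam("wrist");s=sensors.state();print(s["tcp_pos"],s["opening"],s["grip_force"],s["contact_force"])
g=cv2.cvtColor(c["img"],cv2.COLOR_BGR2GRAY)
for r in g[60:320:8,180:440:4]: print("".join(" .:-=+*#%@"[v//26] for v in r))
print(proj(c,(.4584,-.4241,.029)))
```

```text
[ 0.46001602 -0.42585538  0.14739971] 0.07016358927757768 0.0 [ 1.04907843  0.31295428 -0.09370703]
------------------------------------------.::::::::::::::::::::::
==---------------------------------------:..:::::::::::::::::::::
=---------------------------------------::.--::::::::::::::::::::
----=----------------------=-----------=+====::::::::::::::::::::
---===----------------------------=#%=+++++#-%.::::::::::::::::::
-=--=====---------------------=%##@@++++++%%@-%--::::::::::::::::
=-----=====---------------#%*@%%%@%+++++=@%%%@#=====:::::::::::::
====-===-==----------+%%=@%%%%%%%%+++++=%%@%%%#%=--===-:::::.::::
====-------------#%#=%%%%%%%%%%%*+++++%%%%%%%%%=%=------=-::.::::
=====-------=%%+#%%%%%%%%%%%%%@++++++%%%%%%%%%%%-%-----------:::.
-===-=--*%#*%%%%%%%%%%%%%%%%%*+++++++#%%%%%%%%%%@#=------=--.:.::
==--==--=%-=%%%%%%%%%%%%%%%%=+++++++++++=%%%%%%%%%%=------:::::.:
#=--=====-%-=%=+==+=#===+=+***+***********++%#=+++-+:-..:::.::.:-
#+=-:======%-==++==+=++=++++++++++++++++++++++++==+-+:..::::.:---
%#=--==----=%-==++==+=++==*****************+=++++==+==:::::::====
=%*--:====
[... 491 characters left out ...]
+=======---=   ===========
---==---===   ..-----%-=%%%%%%%%%%%%%%%%%*---=+=--= .   --=======
---------    .  :-----%-=%%%%%%%%%%%--==+%#==------. .    ====+==
-------     .. ..------%-=%%%%%*-==*%#======-=----=.. .     =====
-----.     .. .  -------%-=---*%#-===---=-===--=--= .  .      ===
---:      ...  .-=-------*%#---------------==-=---- . ....      =
-:       . ..  :-==------------------------==---=---.. . ..      
::::::::::::::::::::::::::::::::::::::::::::::::::::::::::::::::-
:::::::::::::::::::::::::::::::::::::::::::::::::::::::::::::::::
:::::::::::::::::::::::::::::::::::::::::::::::::::::::::::::::::
:::::::::::::::::::::::::::::::::::::::::::::::::::::::::::::::::
[316.6 182. ]
```

Run:
```python
from h import *
b=cam("side");p=proj(b,(.6738,-.0402,.1105));u,v=p.astype(int);print(p);g=cv2.cvtColor(b["img"],cv2.COLOR_BGR2GRAY);print(g[v-6:v+7:2,u-8:u+9:2])
print(order.job_done())
```

```text
[315.6 145.2]
[[75 62 49 55 55 47 49 51 48]
 [68 71 71 66 53 50 50 51 54]
 [81 71 75 72 70 73 73 77 71]
 [69 66 64 76 74 72 73 75 73]
 [67 72 70 70 68 72 68 71 72]
 [64 59 71 77 72 74 76 72 73]
 [64 46 64 71 76 80 81 80 78]]
the job is handed in; nothing more can be done
None
```

The job is handed in at about 18 s of the 58 s. The heat sink lies flat, fins up, in the middle of the tray. The finger stood open at its stop when I last saw it, before lifting the part; a later pixel check was inconclusive.

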